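# Lay out the reactor's dosing and sampling set on its tray

## Robot

A 7-joint arm with a two-finger parallel gripper is mounted at the origin on the work surface. World frame = base frame: x ahead of the robot, y to its left, z up, the work surface at z = 0. Lengths are in mm, angles in rad, forces in N, time in s.
With the tool pointing down it reaches from about 350 to 900 mm from the base axis. Payload 8.1 kg.
Tool frame: the origin (TCP) lies on the centre line of the jaws, within the pads' length; the fingertips stand 8 mm ahead of it and the grasp point (between the pads) lies 11 mm behind it; z points along the fingers, y is the line along which they close (so a half turn about z gives the same grasp; the last joint's range is limited). The gripper opens to 85 mm and grips with 20 to 120 N. Pads are 22 mm wide; open, the fingers measure 114 mm over their backs; the gripper's body (76 mm by 85 mm) begins 54 mm behind the grasp point. The pads swing forward as they close: fully open they stand 13 mm farther back than shut.
Start: joints at [-1.252, 0.434, 0.025, 1.573, -0.012, 1.134, -0.075], TCP at [255.905, 570.223, 239.323] pointing down, gripper open.
Joint ranges: [-2.62, 2.62], [-0.44, 2.09], [-1.27, 1.32], [0.08, 2.57], [-1.32, 4.46], [0.12, 2], [-2.74, 2.74]. Speed limits (rad/s): [2.22, 2.22, 3.01, 3.01, 3.14, 3.14, 3.14].

## Interface

Orientations are given as a rotation vector (axis times angle).
In Python, from plant import env gives the robot as it stands.
- The arm moves only by the tool hand_motion, called in YAML: its name, and indented under it one key for each argument. Schema: {"type":"object","properties":{"deltas":{"type":"array","items":{"type":"array","items":{"type":"array","items":{"type":"number"},"minItems":5,"maxItems":5},"minItems":1,"maxItems":12},"minItems":1,"maxItems":1},"force":{"type":"number"},"only":{"type":"string"},"quiet":{"type":"boolean"},"lines":{"type":"string"}},"required":["deltas"],"additionalProperties":false}. deltas is a list that holds a single list of rows (three levels of brackets), with 1 to 12 rows, each of 5 numbers: the opening from 0.0 (shut) to 1.0 (fully open), then dx, dy, dz in mm, then a turn about the tool's z in rad; each row is the pose to reach, as a shift and turn from the pose commanded when the call began, along the tool's axes at that moment; what a row does not reach only later rows make up. A row lasts 1/12 s, in which the tool goes at most 41.7 mm and 0.125 rad, less where a joint would pass 70% of its speed; a pose out of reach is approached as far as the arm can. The fingers move at their own pace and stop on an object; force is the grip in N (left out, the last holds). Time passes only in rows, so rows that do not move let the fingers close. The tool returns the time, the measured TCP pose, the force, the opening and the grip force at its end. only (a regular expression) keeps the lines of the reply that match it, lines (a string "A,B") keeps lines A to B, and quiet returns only ok. Input that does not fit is refused with a message, and nothing moves.
- env.read_state(): the state, without advancing time (a new reading comes with each control period).
- env.camera(name): name is "side" or "top"; returns a dict with "img" (480x640x3 uint8, red, green, blue), "fx", "fy", "cx", "cy" (pixels), "world_to_cam" (4x4, takes a point from world to camera coordinates). Camera axes: x right, y down, z forward; pixel columns grow to the right and rows downward; lengths in mm; the calibration is good to about 2 mm. A picture is of the moment at which its call begins. There is no depth.
- env.finish_job(): hands the job in; it is judged then, once.
The state is a dict: "t": time; "joint_pos": joint angles; "qd": joint speeds; "joint_efforts": joint torques, N m; "ee_pos": TCP position; "orientation": TCP orientation; "force": force on the tool from outside, world axes, zero at the start; "wrist_torque": the same for the moment, N m; "gripper_width": opening from 0.0 (shut) to 1.0 (fully open); "finger_force": force on a finger pad.
Only numpy, scipy, OpenCV 4.12 (cv2) and the standard library are available. Lean on these libraries where they do the work, as an engineer would, in place of code of your own. Each camera call takes 0.05 s, during which the arm holds its last target. There are 200 camera calls.

## Task

Lay out the dosing set on the white tray: stand the blue-capped white bottle on the middle of the blue pad, the amber bottle with the yellow cap on the middle of the yellow pad, and the large steel beaker on the tray midway between the two pads with its handle pointing straight to the tray's front edge, towards the robot. Once the large beaker stands in its place, nest the small steel beaker in it, down on its floor, with the small handle turned the opposite way, straight to the back. Set the bottles down gently and upright, and leave the green-capped bottle, the steel ring and the dish where they are.

Things in the scene. Friction and masses are not known exactly. Their poses are not given: they have to be found in the camera images.
- bottle_blue: Loose white bottle with a blue screw cap, to be moved. Straight round body 56 mm in diameter from the base to 69 mm up, then a shoulder, and a cap 38 mm in diameter and 22 mm high; 105 mm high in all, about 0.2 kg. Origin: centre of its underside, z up along its axis.
- bottle_amber: Loose amber glass bottle with a yellow screw cap, to be moved. Straight round body 48 mm in diameter from the base to 59 mm up, then a shoulder, and a cap 38 mm in diameter and 22 mm high; 95 mm high in all, about 0.2 kg. Origin: centre of its underside, z up along its axis.
- beaker_large: Loose large steel beaker: 64 mm outer, 58 mm inner diameter, 55 mm high, floor 4 mm thick, about 0.15 kg. Its one handle, on its own -x side, is an upright 7 mm bar 60 mm from the axis, joined to the wall at 18 to 26 mm height and rising to 85 mm, above the rim. Origin: centre of its underside, z up. At yaw 0 the handle points towards the robot.
- large_handle (a point): Point on the axis of the large beaker's upright handle bar, 60 mm out from the beaker's axis (its own -x) and 54 mm above its underside.
- beaker_small: Loose small slender steel beaker: 44 mm outer diameter, 95 mm high, about 0.09 kg. Its one handle, on its own -x side, is a 7 mm bar from the wall at 88 mm height out to 52 mm from the axis, then down to 67 mm. Nested, its underside rests on the large floor and its top is 44 mm above the large rim; handles on one side clash. Origin: centre of its underside, z up.
- small_handle (a point): Outer end of the small beaker's handle: 52 mm out from its axis (its own -x), 88 mm above its underside.
- tray: Fixed flat white tray board, 170 mm (its own x) by 330 mm (its own y), 6 mm thick, lying on the bench to the robot's left. Origin: centre of its underside, exactly midway between the two pads; +x points to its back edge, away from the robot, -x to its front edge, towards the robot; +y along the row of pads, to the left.
- pad_blue: Fixed blue round pad, 80 mm in diameter, 3 mm thick, on the tray 115 mm to one side of the tray's middle; which side changes. Origin: centre of its underside, so its top is 9 mm above the bench.
- pad_yellow: Fixed yellow round pad, 80 mm in diameter, 3 mm thick, on the tray 115 mm to the other side of the tray's middle. Origin: centre of its underside, so its top is 9 mm above the bench.
- bottle_green: Bystander, leave alone: loose white bottle with a green cap, otherwise the same shape as the blue-capped one (56 mm in diameter, 105 mm high), standing among the things to be moved. Origin: centre of its underside.
- clamp: Bystander, leave alone: loose flat steel ring, 64 mm in diameter, 16 mm high, lying on the bench behind the tray. Origin: centre of its underside.
- dish: Bystander, leave alone: loose closed round dish, 90 mm in diameter, 16 mm high, pale blue with a pink top, on the bench at the back right. Origin: centre of its underside.
Not all that is in view belongs to the job. What is shaped like the beaker_large but purple is not meant.

How it is judged:
By the outcome, as a careful person would: the job done as asked, in the order asked, and still so for the second after the job is handed in, with the robot touching nothing.
It also fails if it takes over 112 s, if anything falls off the work surface, if the arm or the gripper's body presses on something with over 40 N, if the wrist force passes 120 N, or if a joint passes its speed limit or range.

## Working session

There is one attempt and no reset: what is moved stays moved. The work goes in short steps, Python scripts to look and compute and a tool call to move; the robot and the scene stay as the last step left them, time stands still between calls to the robot, and variables do not carry over. Pictures are saved under pics/ and viewed, at most 14 in all, crops included, and the job is handed in when it is done.

```bash
ls; mkdir -p pics
```

Run:
```python
from plant import env
import cv2,numpy as np
s=env.read_state();print({k:np.round(v,3) for k,v in s.items()})
for n in("top","side"):
    c=env.camera(n);cv2.imwrite(f"pics/{n}0.png",c["img"][:,:,::-1])
    print(n,c["fx"],c["fy"],c["cx"],c["cy"]);print(np.round(c["world_to_cam"],3).tolist())
```

```text
pics
{'t': np.float64(0.0), 'joint_pos': array([-1.252,  0.435,  0.025,  1.574, -0.012,  1.134, -0.075]), 'qd': array([-0.   , -0.   ,  0.   , -0.001,  0.003, -0.002,  0.   ]), 'joint_efforts': array([-1.0000e-03, -6.7046e+01,  1.0250e+00, -3.1622e+01,  1.5000e-02,
        1.3000e-02, -0.0000e+00]), 'ee_pos': array([255.738, 569.736, 238.524]), 'orientation': array([-6.580e-01, -3.072e+00,  3.000e-03]), 'force': array([ 0.271, -0.594, -0.081]), 'wrist_torque': array([ 0.051,  0.047, -0.033]), 'finger_force': np.float64(0.0), 'gripper_width': np.float64(1.0)}
top 506.9825876630422 506.9825876630422 318.68839114921894 251.9426001451817
[[0.025, -1.0, 0.006, -43.221], [-0.986, -0.026, -0.164, 534.237], [0.164, -0.001, -0.986, 1013.655], [0.0, 0.0, 0.0, 1.0]]
side 614.3216273510676 614.3216273510676 319.08655769858524 243.2445893399542
[[0.974, -0.226, 0.017, -520.555], [-0.164, -0.751, -0.64, 119.291], [0.157, 0.62, -0.769, 1186.281], [0.0, 0.0, 0.0, 1.0]]
```

View pics/top0.png

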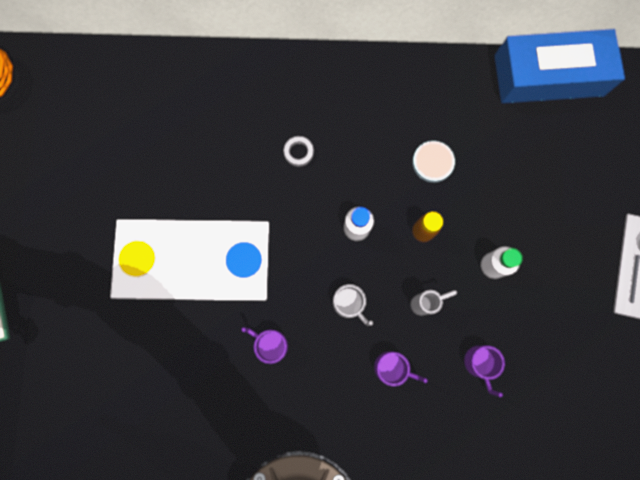

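View pics/side0.png

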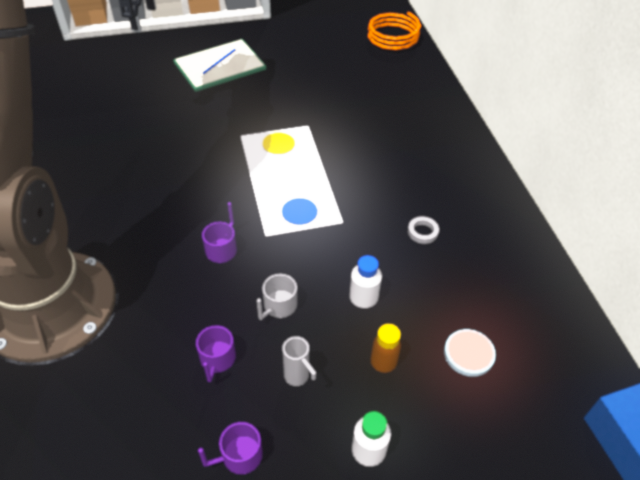

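The steel beakers are at top (349,300), large with its handle at (370,323), and (430,301), small with its handle at (455,293). The purple ones at (270,346), (393,369) and (487,362) are decoys. The blue cap is at (360,217), amber/yellow at (432,222), green at (511,258), the yellow pad at (137,259) and the blue pad at (243,260).

Create h.py:
```python
import cv2,numpy as np
from plant import env
from scipy.optimize import least_squares
def cam(n):
    c=env.camera(n);W=c["world_to_cam"];c["R"]=W[:3,:3];c["C"]=-W[:3,:3].T@W[:3,3];c["hsv"]=cv2.cvtColor(c["img"],cv2.COLOR_RGB2HSV);return c
def ray(c,uv):
    uv=np.atleast_2d(uv).astype(float)
    d=np.c_[(uv[:,0]-c["cx"])/c["fx"],(uv[:,1]-c["cy"])/c["fy"],np.ones(len(uv))]
    return d@c["R"]
def plane(c,uv,z):
    d=ray(c,uv);return (c["C"]+d*((z-c["C"][2])/d[:,2])[:,None])[:,:2]
def proj(c,p):
    q=np.atleast_2d(p)@c["R"].T+c["world_to_cam"][:3,3];return np.c_[c["fx"]*q[:,0]/q[:,2]+c["cx"],c["fy"]*q[:,1]/q[:,2]+c["cy"]]
def mask(c,lo,hi,roi=None):
    m=cv2.inRange(c["hsv"],np.array(lo),np.array(hi))
    if roi:
        k=np.zeros_like(m);x0,y0,x1,y1=roi;k[y0:y1,x0:x1]=255;m&=k
    return m
def big(m):
    cs,_=cv2.findContours(m,cv2.RETR_EXTERNAL,cv2.CHAIN_APPROX_NONE);return max(cs,key=cv2.contourArea)
def cen(k):
    M=cv2.moments(k);return np.array([M["m10"],M["m01"]])/M["m00"]
def circ(P,r):
    f=least_squares(lambda q:np.hypot(*(P-q).T)-r,np.median(P,0),loss="soft_l1",f_scale=1.0);return f.x,np.median(abs(f.fun))
COL={"blue":((98,120,60),(125,255,255)),"yellow":((22,150,80),(34,255,255)),"green":((45,120,60),(80,255,255))}
```

Run:
```python
from h import *
t=cam("top");s=cam("side")
R={"t":{"pb":(220,235,270,285),"py":(110,235,160,285),"cb":(340,200,380,235),"cy":(415,205,450,235),"cg":(495,240,530,275)},
"s":{"pb":(275,190,325,230),"py":(255,125,305,160),"cb":(350,250,390,280),"cy":(370,318,410,350),"cg":(355,405,395,442)}}
for k,z in dict(pb=9,py=9,cb=105,cy=95,cg=105).items():
    col={"b":"blue","y":"yellow","g":"green"}[k[1]]
    out=[]
    for c,n in((t,"t"),(s,"s")):
        b=big(mask(c,*COL[col],R[n][k]));out.append(np.round(plane(c,cen(b),z)[0],1))
        if k[0]=="p": out.append(np.round(plane(c,cv2.fitEllipse(b)[0],z)[0],1))
    print(k,out)
rois={"L":((325,275,385,335),(250,268,305,325),55),"S":((405,280,465,325),(275,330,325,390),95)}
for k,(rt,rs,z) in rois.items():
    tiles=[]
    for c,r in((t,rt),(s,rs)):
        tiles.append(cv2.resize(c["img"][r[1]:r[3],r[0]:r[2],::-1],(390,390),interpolation=cv2.INTER_CUBIC))
        m=mask(c,(0,0,60),(180,90,255),r);b=big(m)
        print(k,cv2.contourArea(b),cv2.boundingRect(b))
    cv2.imwrite(f"pics/{k}1.png",np.hstack(tiles))
```

```text
pb [array([520.4, 132.3]), array([520.4, 132.3]), array([520. , 131.5]), array([520. , 131.5])]
py [array([517.3, 362. ]), array([517.3, 362. ]), array([517.1, 361.8]), array([517.1, 361.8])]
cb [array([ 599.8, -110.6]), array([ 597.9, -113.5])]
cy [array([ 594.9, -256. ]), array([ 593.6, -259.8])]
cg [array([ 524.1, -409.2]), array([ 523.2, -409.6])]
L 993.5 (332, 284, 42, 42)
L 1961.5 (250, 268, 55, 53)
S 728.0 (410, 289, 48, 27)
S 1337.5 (281, 335, 36, 52)
```

View pics/L1.png

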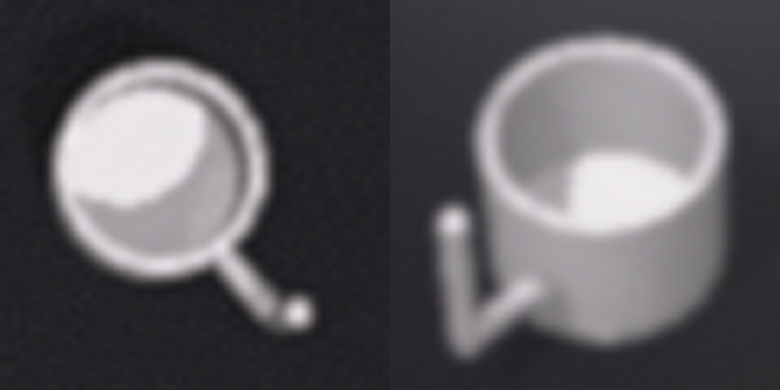

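View pics/S1.png

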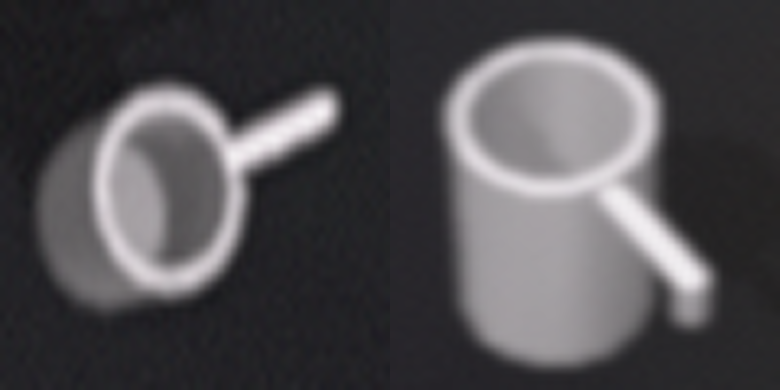

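Confirmed: the left crop pair (L) shows the wide steel beaker with its upright bar handle, so it is beaker_large. Its rim centre is at top ≈(349.9,300.8) and side (279.9,287.7), and its handle tip at top (370.7,323.2) and side (258.9,300.2). The second pair (S) is the slender beaker_small. Its rim centre is at top (431.2,301.9) and side (295.8,347.8), and its handle end at top (455,292). The three purple ones are excluded by colour.

Add to h.py:
```python
from scipy.spatial.transform import Rotation as Ro
def togo(x,y,z,yawy):
    "shift in tool axes and turn so that TCP reaches x,y,z with tool y axis along angle yawy (mod pi)"
    s=env.read_state();R=Ro.from_rotvec(s["orientation"]).as_matrix()
    d=R.T@(np.array([x,y,z])-s["ee_pos"])
    a=np.arctan2(R[1,1],R[0,1]);w=-(yawy-a);w=(w+np.pi/2)%np.pi-np.pi/2   # tool z is down
    print("tool shift",np.round(d,1),"turn",round(w,3),"alt",round(w-np.sign(w)*np.pi,3),"yaw now",round(a,3),"j7",round(s["joint_pos"][6],2),"t",round(float(s["t"]),1),"ee",np.round(s["ee_pos"],1))
```

Run:
```python
from h import *
t=cam("top");s=cam("side")
for n,z,zh,a,b,ha,hb in(("L",55,85,(349.9,300.8),(279.9,287.7),(370.7,323.2),(258.9,300.2)),("S",95,91.5,(431.2,301.9),(295.8,347.8),(455,292.1),(318.8,376))):
    ct,cs,h1,h2=plane(t,a,z)[0],plane(s,b,z)[0],plane(t,ha,zh)[0],plane(s,hb,zh)[0]
    print(n,ct,cs,h1,h2,[np.degrees(np.arctan2(*(h-c)[::-1])) for h,c in((h1,ct),(h2,cs))],[np.hypot(*(h-c)) for h,c in((h1,ct),(h2,cs))])
    # rim-circle fit: bright outer contour projected at rim height
    m=mask(t,(0,0,60),(180,90,255),dict(L=(325,275,385,335),S=(405,280,465,325))[n])
    P=plane(t,big(m)[:,0],z);d=np.hypot(*(P-ct).T);r=dict(L=32,S=22)[n];print(circ(P[abs(d-r)<3],r))
# cap tops only: brightest part
for nm,col,z,rt,rs in(("cb","blue",105,(340,200,380,235),(350,250,390,280)),("cy","yellow",95,(415,205,450,235),(370,318,410,350))):
    for c,r in((t,rt),(s,rs)):
        lo,hi=COL[col];m0=mask(c,lo,hi,r);v=np.percentile(c["hsv"][...,2][m0>0],90)*.9
        b=big(mask(c,(lo[0],lo[1],int(v)),hi,r));print(nm,plane(c,cv2.fitEllipse(b)[0],z),cv2.contourArea(b))
togo(600,-112,150,np.pi/2)
```

```text
L [434.36115442 -95.45862051] [436.08379054 -94.18077056] [ 389.46255269 -134.94733299] [ 391.25320273 -134.43176515] [np.float64(-138.6680896522348), np.float64(-138.08102403750232)] [np.float64(59.793334499492985), np.float64(60.24885200964709)]
(array([434.85213366, -96.65053974]), np.float64(0.9096415809153839))
S [ 433.4555261  -251.89316488] [ 434.94966555 -249.48768834] [ 454.1742806  -299.81526222] [ 461.20177775 -306.7301356 ] [np.float64(-66.61912498430198), np.float64(-65.36320973918356)] [np.float64(52.20913906827231), np.float64(62.97516306520734)]
(array([ 433.72415373, -253.12652159]), np.float64(0.9013860645058394))
cb [[ 599.09334139 -110.53124172]] 228.5
cb [[ 598.66752806 -110.66127944]] 225.0
cy [[ 595.58148457 -256.59725132]] 240.5
cy [[ 595.07137631 -256.76166428]] 311.5
tool shift [-593.3 -481.3   89.3] turn -0.422 alt 2.72 yaw now 1.149 j7 -0.08 t 0.3 ee [255.8 570.1 239. ]
```

hand_motion:
  deltas:
    - [[1, -592, -480, 60, 1.15], [1, -592, -480, 60, 1.15], [1, -592, -480, 60, 1.15], [1, -592, -480, 60, 1.15], [1, -592, -480, 60, 1.15], [1, -592, -480, 60, 1.15], [1, -592, -480, 60, 1.15], [1, -592, -480, 60, 1.15], [1, -592, -480, 60, 1.15], [1, -592, -480, 60, 1.15], [1, -592, -480, 60, 1.15], [1, -592, -480, 60, 1.15]]

```text
t: 1.3
ee_pos: [481.1, 123.6, 200.2]
orientation: [2.222, 2.221, 0.001]
force: [0.3, 0.4, 0.3]
gripper_width: 0.997
finger_force: 0.0
```

```bash
python3 -c "
from h import *
togo(599,-110.6,150,0)"
```

```text
tool shift [-234.1  118.    50.2] turn -0.001 alt 3.141 yaw now -0.001 j7 -0.2 t 1.3 ee [481.1 123.6 200.2]
```

hand_motion:
  deltas:
    - [[1, -235, 118, 50, 0], [1, -235, 118, 50, 0], [1, -235, 118, 50, 0], [1, -235, 118, 50, 0], [1, -235, 118, 50, 0], [1, -235, 118, 50, 0], [1, -235, 118, 50, 0], [1, -235, 118, 50, 0]]

```text
t: 1.97
ee_pos: [598.9, -115.9, 149.3]
orientation: [2.228, 2.211, -0.004]
force: [-0.3, 0.3, -0.2]
gripper_width: 0.999
finger_force: 0.0
```

```bash
python3 -c "
from h import *
togo(599,-110.6,46,0)
t=cam('top');s=cam('side');cv2.imwrite('pics/a.png',np.hstack([t['img'][150:350,280:480,::-1],s['img'][200:400,250:450,::-1]]))"
```

```text
tool shift [5.600e+00 1.000e-01 1.032e+02] turn -0.008 alt 3.134 yaw now -0.008 j7 0.35 t 2.0 ee [ 598.9 -115.9  149.3]
```

View pics/a.png

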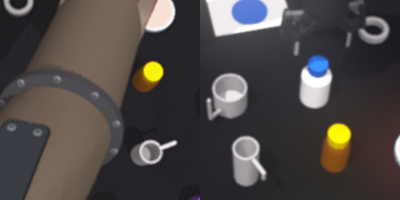

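The top view is blocked by the arm. The side view shows the open fingers above and behind the blue cap. I'll let the arm settle before descending.

hand_motion:
  deltas:
    - [[1, 0, 0, 0, 0], [1, 0, 0, 0, 0], [1, 0, 0, 0, 0]]

```text
t: 2.32
ee_pos: [598.3, -108.1, 150.4]
orientation: [-2.22, -2.222, -0.001]
force: [-0.2, -0.1, -0.5]
gripper_width: 1.002
finger_force: 0.0
```

```bash
python3 -c "
from h import *
togo(599,-110.6,46,0)"
```

```text
tool shift [ -2.6   0.7 104.4] turn 0.001 alt -3.14 yaw now 0.001 j7 0.35 t 2.3 ee [ 598.3 -108.1  150.4]
```

hand_motion:
  deltas:
    - [[1, 0.5, 0, 20, 0], [1, 0.5, 0, 45, 0], [1, 0.5, 0, 70, 0], [1, 0.5, 0, 90, 0], [1, 0.5, 0, 100, 0], [1, 0.5, 0, 104, 0], [1, 0.5, 0, 104, 0], [1, 0.5, 0, 104, 0]]

```text
t: 2.98
ee_pos: [599.0, -109.2, 47.0]
orientation: [2.222, 2.22, 0.001]
force: [-0.3, -0.5, 1.0]
gripper_width: 0.998
finger_force: 0.0
```

```bash
python3 -c "
from h import *
togo(599,-110.6,46,0)"
```

```text
tool shift [-1.4 -0.   1. ] turn -0.001 alt 3.141 yaw now -0.001 j7 0.41 t 3.0 ee [ 599.  -109.2   47. ]
```

Good. Now close at 40 N and lift.

hand_motion:
  deltas:
    - [[0, 0, 0, 0, 0], [0, 0, 0, 0, 0], [0, 0, 0, 0, 0], [0, 0, 0, 0, 0], [0, 0, 0, 0, 0], [0, 0, 0, 0, 0], [0, 0, 0, 0, 0], [0, 0, 0, 0, 0]]
  force: 40

```text
t: 3.65
ee_pos: [599.1, -109.4, 47.4]
orientation: [2.222, 2.219, 0.002]
force: [-1.3, 0.5, 7.5]
gripper_width: 0.641
finger_force: 41.4
```

hand_motion:
  deltas:
    - [[0, 0, 0, -4, 0], [0, 0, 0, -12, 0], [0, 0, 0, -25, 0], [0, 0, 0, -40, 0], [0, 0, 0, -55, 0], [0, 0, 0, -60, 0], [0, 0, 0, -60, 0]]

```text
t: 4.23
ee_pos: [599.5, -109.6, 108.2]
orientation: [2.221, 2.218, 0.004]
force: [0.1, 0.5, -2.2]
gripper_width: 0.641
finger_force: 42.9
```

```bash
python3 -c "
from h import *
togo(520.2,131.9,106,0)"
```

```text
tool shift [241.4 -79.6   1.9] turn -0.001 alt 3.14 yaw now -0.001 j7 0.37 t 4.2 ee [ 599.5 -109.6  108.2]
```

hand_motion:
  deltas:
    - [[0, 8, -3, 0, 0], [0, 26, -9, 0, 0], [0, 53, -17, 0, 0], [0, 84, -28, 0, 0], [0, 116, -38, 0, 0], [0, 148, -49, 0, 0], [0, 178, -59, 0, 0], [0, 206, -68, 0, 0], [0, 226, -75, 0, 0], [0, 237, -78, 0, 0], [0, 241.5, -79.5, 0, 0], [0, 241.5, -79.5, 0, 0]]

```text
t: 5.23
ee_pos: [518.6, 132.9, 105.7]
orientation: [-2.221, -2.222, 0.001]
force: [-0.2, -0.6, -2.5]
gripper_width: 0.639
finger_force: 42.9
```

hand_motion:
  deltas:
    - [[0, 0, 0, 8, 0], [0, 0, 0, 20, 0], [0, 0, 0, 30, 0], [0, 0, 0, 36, 0], [0, 0, 0, 40, 0], [0, 0, 0, 40, 0], [0, 0, 0, 40, 0], [0, 0, 0, 40, 0]]

```text
t: 5.9
ee_pos: [519.5, 132.1, 66.4]
orientation: [2.223, 2.22, 0.001]
force: [-0.7, -1.1, -2.1]
gripper_width: 0.641
finger_force: 42.9
```

Run:
```python
from h import *
togo(520.2,131.9,60,0)
t=cam('top');s=cam('side')
cv2.imwrite('pics/b.png',np.hstack([cv2.resize(t['img'][200:330,180:310,::-1],(390,390)),cv2.resize(s['img'][120:250,230:360,::-1],(390,390))]))
```

```text
tool shift [-0.2  0.7  6.4] turn -0.001 alt 3.14 yaw now -0.001 j7 -0.04 t 5.9 ee [519.5 132.1  66.4]
```

View pics/b.png

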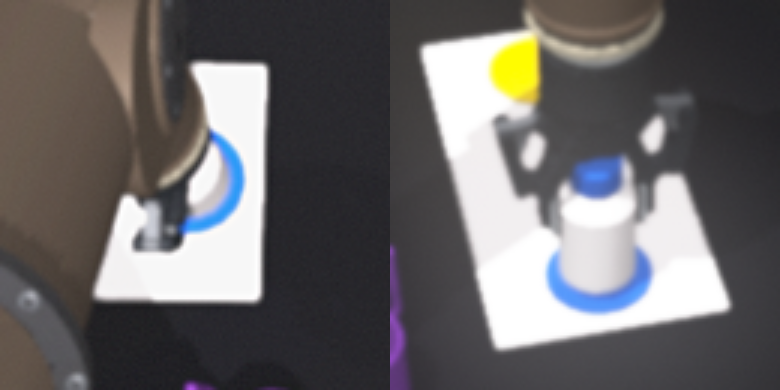

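The bottle is upright over the blue pad, seen in both views (side base at about (429,213) in the full image). Lower it gently.

hand_motion:
  deltas:
    - [[0, 0, 0.5, 3, 0], [0, 0, 0.5, 6, 0], [0, 0, 0.5, 8, 0], [0, 0, 0.5, 9, 0], [0, 0, 0.5, 9.5, 0], [0, 0, 0.5, 10, 0], [0, 0, 0.5, 10, 0], [0, 0, 0.5, 10, 0]]

```text
t: 6.67
ee_pos: [519.4, 132.2, 56.4]
orientation: [-2.222, -2.22, 0.0]
force: [-3.0, -1.0, 4.6]
gripper_width: 0.641
finger_force: 43.5
```

hand_motion:
  deltas:
    - [[0.7, 0, 0, 0, 0], [0.75, 0, 0, 0, 0], [0.85, 0, 0, 0, 0], [1, 0, 0, 0, 0], [1, 0, 0, 0, 0], [1, 0, 0, -10, 0], [1, 0, 0, -30, 0], [1, 0, 0, -60, 0], [1, 0, 0, -90, 0], [1, 0, 0, -100, 0], [1, 0, 0, -100, 0]]

```text
t: 7.58
ee_pos: [521.5, 132.6, 159.4]
orientation: [2.221, 2.219, 0.008]
force: [-0.2, 0.5, -0.6]
gripper_width: 1.001
finger_force: 0.0
```

Run:
```python
from h import *
togo(595.5,-256.7,150,0)
```

```text
tool shift [-389.2   74.5    8.9] turn -0.001 alt 3.14 yaw now -0.001 j7 -0.11 t 7.6 ee [521.5 132.6 159.4]
```

hand_motion:
  deltas:
    - [[1, -12, 2, 0, 0], [1, -40, 8, 0, 0], [1, -80, 15, 0, 0], [1, -121, 23, 0, 0], [1, -162, 31, 0, 0], [1, -203, 39, 0, 0], [1, -244, 47, 0, 0], [1, -285, 55, 0, 0], [1, -325, 62, 0, 0], [1, -358, 69, 4, 0], [1, -380, 73, 7, 0], [1, -389, 75, 9, 0]]

```text
t: 8.58
ee_pos: [591.9, -262.7, 145.3]
orientation: [-2.229, -2.214, 0.005]
force: [-0.3, 0.1, -0.0]
gripper_width: 0.999
finger_force: 0.0
```

hand_motion:
  deltas:
    - [[1, 0, 0, 0, 0], [1, 0, 0, 0, 0], [1, 0, 0, 0, 0], [1, 0, 0, 0, 0], [1, 0, 0, 0, 0]]

```text
t: 9.0
ee_pos: [594.5, -254.9, 147.2]
orientation: [-2.22, -2.223, -0.001]
force: [0.2, 0.5, -0.2]
gripper_width: 0.999
finger_force: 0.0
```

Run:
```python
from h import *
togo(595.5,-256.7,37,0)
t=cam('top');s=cam('side')
b=big(mask(s,*COL["yellow"],(350,300,420,360)));print(plane(s,cen(b),95))
b=big(mask(s,*COL["blue"],(250,150,330,230)));print(cv2.boundingRect(b))
cv2.imwrite('pics/c.png',np.hstack([cv2.resize(t['img'][200:330,180:310,::-1],(390,390)),cv2.resize(s['img'][120:250,230:360,::-1],(390,390))]))
```

```text
tool shift [ -1.9   1.  110.2] turn 0.001 alt -3.14 yaw now 0.001 j7 0.6 t 9.0 ee [ 594.5 -254.9  147.2]
[[ 593.75112995 -260.00093911]]
(292, 173, 14, 10)
```

View pics/c.png

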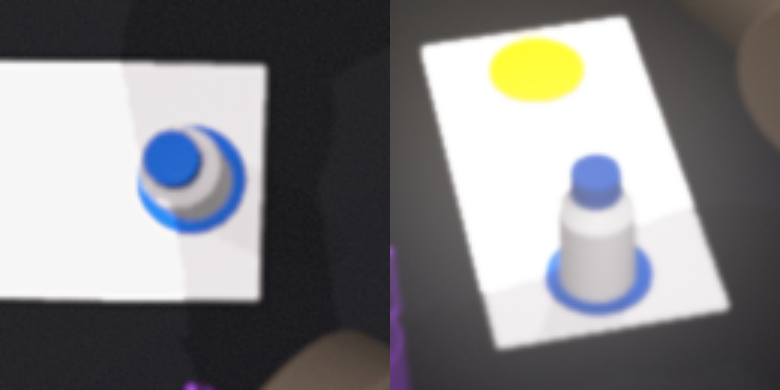

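The blue bottle is upright on the blue pad (cap at top (237,253)). Descend on amber.

hand_motion:
  deltas:
    - [[1, -0.5, 0.5, 20, 0], [1, -0.5, 0.5, 45, 0], [1, -0.5, 0.5, 70, 0], [1, -0.5, 0.5, 92, 0], [1, -0.5, 0.5, 105, 0], [1, -0.5, 0.5, 110, 0], [1, -0.5, 0.5, 110, 0], [1, -0.5, 0.5, 110, 0]]

```text
t: 9.77
ee_pos: [595.2, -257.6, 38.0]
orientation: [2.222, 2.22, 0.001]
force: [-0.2, -0.6, 0.4]
gripper_width: 1.001
finger_force: 0.0
```

hand_motion:
  deltas:
    - [[0, 0, 0, 0, 0], [0, 0, 0, 0, 0], [0, 0, 0, 0, 0], [0, 0, 0, 0, 0], [0, 0, 0, 0, 0], [0, 0, 0, 0, 0], [0, 0, 0, 0, 0], [0, 0, 0, 0, 0]]
  force: 40

```text
t: 10.43
ee_pos: [595.3, -257.6, 38.3]
orientation: [2.222, 2.219, 0.002]
force: [-1.6, 0.9, 6.7]
gripper_width: 0.55
finger_force: 40.5
```

```bash
python3 - <<'E'
from h import *
t=cam('top');s=cam('side')
togo(595.5,-256.7,37,0)
print(plane(t,(237.3,252.7),114),plane(s,(298.7,177.3),114))
E
```

```text
tool shift [0.9 0.2 1.3] turn -0.001 alt 3.141 yaw now -0.001 j7 0.66 t 10.5 ee [ 595.3 -257.6   38.3]
[[517.92141052 128.8407323 ]] [[519.5045911  128.69770467]]
```

hand_motion:
  deltas:
    - [[0, 0, 0, -4, 0], [0, 0, 0, -12, 0], [0, 0, 0, -28, 0], [0, 0, 0, -52, 0], [0, 0, 0, -80, 0], [0, 0, 0, -108, 0], [0, 0, 0, -130, 0], [0, 0, 0, -142, 0], [0, 0, 0, -145, 0], [0, 0, 0, -145, 0], [0, 0, 0, -145, 0]]

```text
t: 11.45
ee_pos: [594.0, -256.8, 180.8]
orientation: [-2.221, -2.219, 0.001]
force: [0.2, -0.1, -1.2]
gripper_width: 0.55
finger_force: 41.4
```

Run:
```python
from h import *
togo(517.2,361.0,180,0)
```

```text
tool shift [617.7 -77.4   1.5] turn -0.001 alt 3.141 yaw now -0.001 j7 0.59 t 11.4 ee [ 594.  -256.8  180.8]
```

hand_motion:
  deltas:
    - [[0, 8, -1, 0, 0], [0, 26, -3, 0, 0], [0, 53, -7, 0, 0], [0, 85, -11, 0, 0], [0, 120, -15, 0, 0], [0, 156, -20, 0, 0], [0, 192, -24, 0, 0], [0, 228, -29, 0, 0], [0, 264, -33, 0, 0], [0, 300, -38, 0, 0], [0, 336, -42, 0, 0], [0, 372, -47, 0, 0]]

```text
t: 12.45
ee_pos: [546.6, 116.8, 180.9]
orientation: [-2.221, -2.22, 0.003]
force: [0.6, -0.4, -1.3]
gripper_width: 0.551
finger_force: 41.4
```

hand_motion:
  deltas:
    - [[0, 36, -5, 0, 0], [0, 72, -9, 0, 0], [0, 108, -14, 0, 0], [0, 140, -18, 0, 0], [0, 170, -21, 0, 0], [0, 196, -25, 0, 0], [0, 217, -28, 0, 0], [0, 232, -30, 0, 0], [0, 242, -30.5, 0, 0], [0, 246, -31, 0, 0], [0, 246, -31, 0, 0], [0, 246, -31, 0, 0]]

```text
t: 13.45
ee_pos: [517.8, 359.2, 181.9]
orientation: [2.224, 2.218, -0.001]
force: [0.2, -0.3, -1.8]
gripper_width: 0.547
finger_force: 41.4
```

```bash
python3 - <<'E'
from h import *
togo(517.2,361.0,48,0)
E
```

```text
tool shift [  1.9  -0.6 133.9] turn -0.003 alt 3.139 yaw now -0.003 j7 -0.47 t 13.4 ee [517.8 359.2 181.9]
```

hand_motion:
  deltas:
    - [[0, 0, 0, 8, 0], [0, 0, 0, 25, 0], [0, 0, 0, 48, 0], [0, 0, 0, 73, 0], [0, 0, 0, 95, 0], [0, 0, 0, 110, 0], [0, 0, 0, 119, 0], [0, 0, 0, 123, 0], [0, 0, 0, 123, 0], [0, 0, 0, 123, 0], [0, 0, 0, 123, 0], [0, 0, 0, 123, 0]]

```text
t: 14.45
ee_pos: [518.0, 361.1, 60.2]
orientation: [2.223, 2.22, 0.003]
force: [0.1, -0.1, -1.8]
gripper_width: 0.548
finger_force: 41.4
```

```bash
python3 - <<'E'
from h import *
togo(517.2,361.9,47.3,0)
s=cam('side');t=cam('top')
r=(240,80,320,160);b=mask(s,*COL["yellow"],r)
cv2.imwrite('pics/d.png',cv2.resize(np.hstack([s['img'][80:200,220:340,::-1],t['img'][180:300,80:200,::-1]]),(800,400)))
# blue bottle check, same cap-top method as at the start
for c,rr in((t,(225,235,252,270)),(s,(288,168,310,195))):
    lo,hi=COL["blue"];m0=mask(c,lo,hi,rr);v=np.percentile(c["hsv"][...,2][m0>0],90)*.9
    k=big(mask(c,(lo[0],lo[1],int(v)),hi,rr));print(plane(c,cv2.fitEllipse(k)[0],114),cv2.contourArea(k),cv2.boundingRect(k))
E
```

```text
tool shift [ 0.8 -0.8 12.9] turn -0.001 alt 3.14 yaw now -0.001 j7 -0.41 t 14.4 ee [518.  361.1  60.2]
[[518.5685524 129.8171149]] 233.5 (228, 244, 18, 18)
[[517.99732354 127.86250775]] 127.5 (291, 172, 15, 12)
```

View pics/d.png

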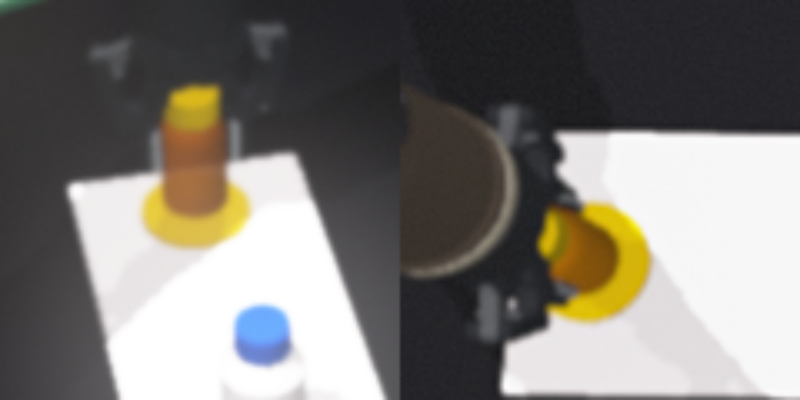

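The amber bottle is upright just above the yellow pad and centred on it (side crop (194,200), pad (196,211)). Lower it.

hand_motion:
  deltas:
    - [[0, 0, -0.8, 3, 0], [0, 0, -0.8, 6, 0], [0, 0, -0.8, 8.5, 0], [0, 0, -0.8, 10.5, 0], [0, 0, -0.8, 11.5, 0], [0, 0, -0.8, 12, 0], [0, 0, -0.8, 12.5, 0], [0, 0, -0.8, 13, 0], [0, 0, -0.8, 13, 0], [0, 0, -0.8, 13, 0]]

```text
t: 15.38
ee_pos: [516.3, 360.6, 47.3]
orientation: [-2.222, -2.22, 0.0]
force: [-5.9, -3.9, 14.0]
gripper_width: 0.548
finger_force: 42.9
```

hand_motion:
  deltas:
    - [[0.58, 0, 0, -0.5, 0], [0.65, 0, 0, -0.5, 0], [0.75, 0, 0, -0.5, 0], [1, 0, 0, -0.5, 0], [1, 0, 0, -0.5, 0], [1, 0, 0, -10, 0], [1, 0, 0, -35, 0], [1, 0, 0, -70, 0], [1, 0, 0, -100, 0], [1, 0, 0, -115, 0], [1, 0, 0, -120, 0], [1, 0, 0, -120, 0]]

```text
t: 16.38
ee_pos: [517.2, 361.2, 167.9]
orientation: [2.223, 2.22, 0.005]
force: [-0.7, -0.2, -0.5]
gripper_width: 0.998
finger_force: 0.0
```

Run:
```python
from h import *
togo(518.4,129,165,0)
```

```text
tool shift [-232.2    1.4    2.4] turn -0.001 alt 3.141 yaw now -0.001 j7 -0.46 t 16.4 ee [517.2 361.2 167.9]
```

hand_motion:
  deltas:
    - [[1, -10, 0, 0, 0.12], [1, -32, 0, 0, 0.24], [1, -60, 0, 0, 0.36], [1, -90, 0, 0, 0.48], [1, -120, 0, 0, 0.6], [1, -150, 1, 0, 0.72], [1, -177, 1, 0, 0.84], [1, -200, 1, 0, 0.96], [1, -217, 1, 0, 1.08], [1, -228, 1, 0, 1.2], [1, -232, 1, 0, 1.32], [1, -232, 1, 0, 1.44]]

```text
t: 17.38
ee_pos: [516.4, 126.8, 165.0]
orientation: [3.135, 0.19, -0.003]
force: [-0.5, 0.5, -0.4]
gripper_width: 0.997
finger_force: 0.0
```

hand_motion:
  deltas:
    - [[1, 0, 0, 0, 0.1], [1, 0, 0, 0, 0.13], [1, 0, 0, 0, 0.13], [1, 0, 0, 0, 0.13], [1, 0, 0, 0, 0.13], [1, 0, 0, 0, 0.13]]

```text
t: 17.88
ee_pos: [517.2, 128.7, 165.9]
orientation: [-3.142, -0.002, 0.0]
force: [-0.7, -0.2, 1.2]
gripper_width: 0.999
finger_force: 0.0
```

Run:
```python
from h import *
togo(518.4,129,55.4,-np.pi/2)
s=cam('side');t=cam('top')
m=np.hstack([s['img'][80:230,220:370,::-1],t['img'][180:330,80:230,::-1]])
cv2.imwrite('pics/e.png',cv2.resize(m,(800,400)))
# amber cap top, z=104
for c,rr in((t,(100,230,170,285)),(s,(255,80,310,135))):
    lo,hi=COL["yellow"];m0=mask(c,lo,hi,rr);v=np.percentile(c["hsv"][...,2][m0>0],90)*.9
    k=big(mask(c,(lo[0],lo[1],int(v)),hi,rr));print(plane(c,cv2.fitEllipse(k)[0],104),cv2.contourArea(k),cv2.boundingRect(k))
```

```text
tool shift [  1.2  -0.3 110.5] turn 0.001 alt -3.14 yaw now -1.569 j7 -1.43 t 17.9 ee [517.2 128.7 165.9]Traceback (most recent call last):
  File "<stdin>", line 8, in <module>
    return _quantile_unchecked(
        a, q, axis, out, overwrite_input, method, keepdims, weights)
    return _ureduce(a,
                    func=_quantile_ureduce_func,
    ...<5 lines>...
                    overwrite_input=overwrite_input,
                    method=method)
    r = func(a, **kwargs)
    result = _quantile(arr,
                       quantiles=q,
    ...<2 lines>...
                       out=out,
                       weights=wgt)
    previous = arr[previous_indexes]
               ~~~^^^^^^^^^^^^^^^^^^
IndexError: index 0 is out of bounds for axis 0 with size 0
```

View pics/e.png

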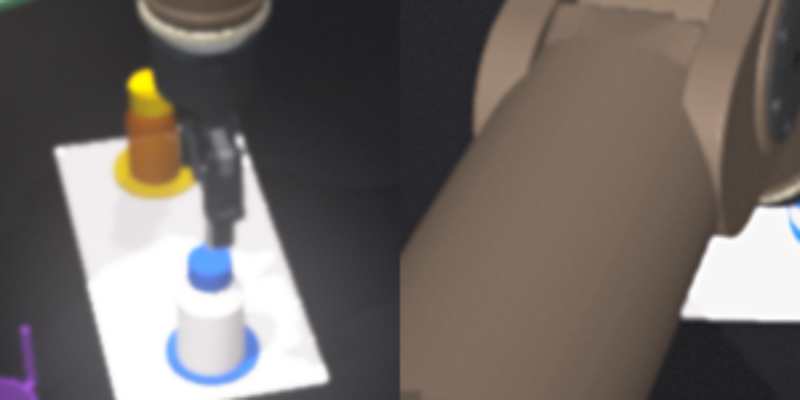

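The amber bottle stands on the yellow pad (side crop (150,150)). The gripper is above the blue bottle with its jaws along y. Regrasp it and nudge it to the pad centre.

hand_motion:
  deltas:
    - [[1, 1, 0, 20, 0], [1, 1, 0, 45, 0], [1, 1, 0, 70, 0], [1, 1, 0, 92, 0], [1, 1, 0, 104, 0], [1, 1, 0, 109, 0], [1, 1, 0, 109, 0], [1, 1, 0, 109, 0]]

```text
t: 18.65
ee_pos: [518.9, 128.6, 57.8]
orientation: [-3.141, 0.001, -0.001]
force: [0.3, 0.3, 0.3]
gripper_width: 1.0
finger_force: 0.0
```

hand_motion:
  deltas:
    - [[0, 0, 0, 0, 0], [0, 0, 0, 0, 0], [0, 0, 0, 0, 0], [0, 0, 0, 0, 0], [0, 0, 0, 0, 0], [0, 0, 0, 0, 0], [0, 0, 0, 0, 0], [0, 0, 0, 0, 0]]
  force: 40

```text
t: 19.32
ee_pos: [519.0, 129.2, 58.3]
orientation: [-3.14, -0.0, -0.002]
force: [-2.2, -0.1, 11.4]
gripper_width: 0.645
finger_force: 40.7
```

hand_motion:
  deltas:
    - [[0, 0, 0, -2, 0], [0, 0, 0, -4, 0], [0, 0, 0, -5, 0], [0, 0, 0, -5, 0], [0, 0, 0, -5, 0]]

```text
t: 19.73
ee_pos: [518.2, 128.8, 62.1]
orientation: [-3.142, 0.0, 0.0]
force: [0.0, 0.6, -2.2]
gripper_width: 0.638
finger_force: 42.6
```

```bash
python3 -c "
from h import *
togo(520.2,131.9,56,-np.pi/2)"
```

```text
tool shift [ 2.  -3.1  6.1] turn -0.0 alt 3.141 yaw now -1.571 j7 -1.3 t 19.7 ee [518.2 128.8  62.1]
```

hand_motion:
  deltas:
    - [[0, 1, -1.5, 0, 0], [0, 1.8, -3, 0, 0], [0, 1.8, -3, 0, 0], [0, 1.8, -3, 1.5, 0], [0, 1.8, -3, 3, 0], [0, 1.8, -3, 4, 0], [0, 1.8, -3, 4.6, 0], [0, 1.8, -3, 4.8, 0], [0, 1.8, -3, 4.8, 0], [0, 1.8, -3, 4.8, 0]]

```text
t: 20.57
ee_pos: [520.1, 131.7, 58.3]
orientation: [-3.14, 0.001, 0.0]
force: [-6.7, -0.1, 17.5]
gripper_width: 0.643
finger_force: 44.7
```

hand_motion:
  deltas:
    - [[0.68, 0, 0, 0, 0], [0.75, 0, 0, 0, 0], [0.85, 0, 0, 0, 0], [1, 0, 0, 0, 0], [1, 0, 0, 0, 0], [1, 0, 0, -10, 0], [1, 0, 0, -35, 0], [1, 0, 0, -70, 0], [1, 0, 0, -95, 0], [1, 0, 0, -104, 0], [1, 0, 0, -104, 0]]

```text
t: 21.48
ee_pos: [521.5, 132.0, 163.8]
orientation: [-3.14, 0.0, -0.006]
force: [0.5, 0.2, -0.6]
gripper_width: 0.998
finger_force: 0.0
```

```bash
python3 -c "
from h import *
togo(435,-95,110,np.radians(-48.4))"
```

```text
tool shift [-86.7 227.1  53. ] turn -0.726 alt 2.415 yaw now -1.571 j7 -1.43 t 21.5 ee [521.5 132.  163.8]
```

hand_motion:
  deltas:
    - [[1, -4, 10, 0, -0.08], [1, -12, 32, 0, -0.16], [1, -23, 60, 0, -0.24], [1, -35, 91, 0, -0.32], [1, -47, 123, 0, -0.4], [1, -58, 153, 8, -0.48], [1, -68, 180, 20, -0.56], [1, -76, 203, 33, -0.64], [1, -82, 218, 42, -0.7], [1, -85, 225, 48, -0.726], [1, -86, 227, 50, -0.726], [1, -86, 227, 50, -0.726]]

```text
t: 22.48
ee_pos: [432.9, -95.5, 110.3]
orientation: [-2.938, -1.111, 0.003]
force: [-0.3, 0.2, -1.0]
gripper_width: 0.996
finger_force: 0.0
```

hand_motion:
  deltas:
    - [[1, 0, 0, 0, 0], [1, 0, 0, 0, 0], [1, 0, 0, 0, 0], [1, 0, 0, 0, 0]]

```text
t: 22.82
ee_pos: [434.5, -94.6, 111.4]
orientation: [2.936, 1.117, 0.001]
force: [0.1, -0.3, 0.8]
gripper_width: 1.001
finger_force: 0.0
```

Run:
```python
from h import *
togo(435,-95,25,np.radians(-48.4))
s=cam('side');t=cam('top')
lo,hi=COL["blue"]
for c,rr,col,z in((t,(225,235,252,270),"blue",114),(s,(285,160,320,200),"blue",114),(t,(100,230,170,285),"yellow",104),(s,(255,80,310,135),"yellow",104)):
    lo,hi=COL[col];m0=mask(c,lo,hi,rr)
    if not m0.any():print("hidden");continue
    v=np.percentile(c["hsv"][...,2][m0>0],90)*.9
    k=big(mask(c,(lo[0],lo[1],int(v)),hi,rr));print(col,plane(c,cv2.fitEllipse(k)[0],z),cv2.contourArea(k),cv2.boundingRect(k))
cv2.imwrite('pics/f.png',cv2.resize(np.hstack([s['img'][220:370,200:350,::-1],t['img'][180:330,80:230,::-1]]),(800,400)))
```

```text
tool shift [ 0.   0.7 86.4] turn 0.001 alt -3.141 yaw now -0.844 j7 -0.35 t 22.8 ee [434.5 -94.6 111.4]
blue [[520.08005936 130.78550941]] 212.5 (228, 243, 18, 18)
blue [[528.95708354 128.43166816]] 38.5 (301, 172, 6, 10)
yellow [[504.11085215 328.51340238]] 316.5 (120, 241, 35, 35)
hidden
```

View pics/f.png

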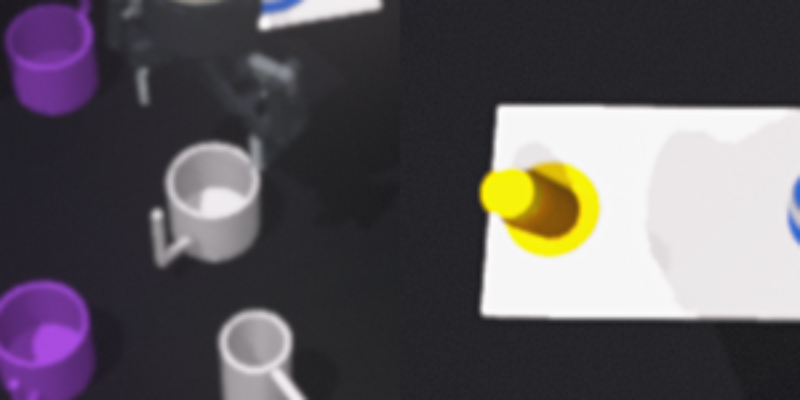

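The jaws straddle the large beaker perpendicular to its handle. Amber cap is at top (120.1,252.4).

hand_motion:
  deltas:
    - [[1, 0, 0.5, 15, 0], [1, 0, 0.5, 35, 0], [1, 0, 0.5, 55, 0], [1, 0, 0.5, 72, 0], [1, 0, 0.5, 82, 0], [1, 0, 0.5, 86, 0], [1, 0, 0.5, 86, 0], [1, 0, 0.5, 86, 0], [1, 0, 0.5, 86, 0]]

```text
t: 23.67
ee_pos: [435.0, -95.7, 26.0]
orientation: [2.937, 1.115, 0.002]
force: [0.3, -0.1, 0.1]
gripper_width: 1.001
finger_force: 0.0
```

hand_motion:
  deltas:
    - [[0, 0, 0, 0, 0], [0, 0, 0, 0, 0], [0, 0, 0, 0, 0], [0, 0, 0, 0, 0], [0, 0, 0, 0, 0], [0, 0, 0, 0, 0], [0, 0, 0, 0, 0]]
  force: 35

```text
t: 24.25
ee_pos: [434.8, -95.5, 26.2]
orientation: [-2.937, -1.115, -0.002]
force: [-2.9, 1.2, 12.9]
gripper_width: 0.746
finger_force: 35.2
```

```bash
python3 -c "
from h import *
togo(435,-95,25,np.radians(-48.4));t=cam('top');print(plane(t,(120.1,252.4),104))"
```

```text
tool shift [ 0.5 -0.2  1.2] turn -0.0 alt 3.141 yaw now -0.845 j7 -0.19 t 24.2 ee [434.8 -95.5  26.2]
[[514.11765522 360.24740109]]
```

hand_motion:
  deltas:
    - [[0, 0, 0, -4, 0], [0, 0, 0, -12, 0], [0, 0, 0, -28, 0], [0, 0, 0, -52, 0], [0, 0, 0, -80, 0], [0, 0, 0, -108, 0], [0, 0, 0, -130, 0], [0, 0, 0, -142, 0], [0, 0, 0, -145, 0], [0, 0, 0, -145, 0], [0, 0, 0, -145, 0], [0, 0, 0, -145, 0]]

```text
t: 25.3
ee_pos: [433.6, -95.4, 169.4]
orientation: [-2.936, -1.115, 0.003]
force: [-0.6, 0.1, -2.2]
gripper_width: 0.75
finger_force: 39.3
```

Run:
```python
from h import *
s=cam('side');t=cam('top')
cv2.imwrite('pics/g.png',cv2.resize(np.hstack([s['img'][180:330,200:350,::-1],t['img'][240:390,270:420,::-1]]),(800,400)))
togo(518.7,246.9,170,-1.5577)
lo,hi=COL["yellow"]
m=mask(t,lo,hi,(100,235,135,270));k=t["hsv"][240:270,110:135]
print(k[12,::3].tolist())
```

```text
tool shift [ 290.9 -199.9   -0.8] turn 0.712 alt -2.429 yaw now -0.845 j7 -0.45 t 25.4 ee [433.7 -95.6 169.4]
[[26, 248, 188], [30, 245, 247], [29, 245, 247], [29, 245, 247], [29, 245, 247], [29, 245, 247], [29, 245, 249], [25, 238, 152], [18, 238, 148]]
```

View pics/g.png

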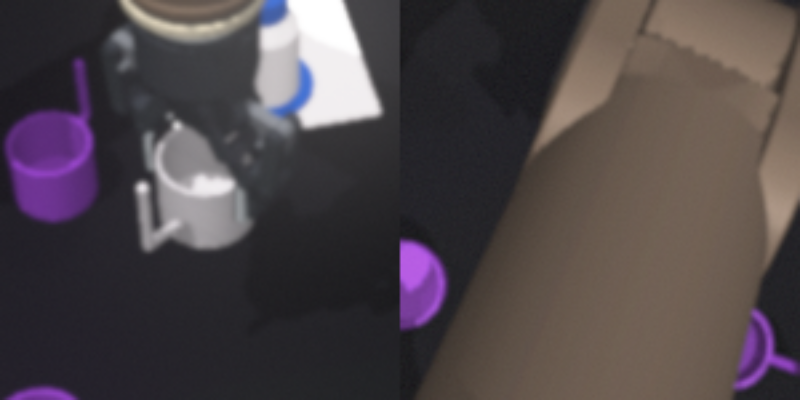

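The large beaker is held level (side crop (205,190)). Carry it over.

hand_motion:
  deltas:
    - [[0, 6, -4, 0, 0.04], [0, 20, -14, 0, 0.1], [0, 42, -29, 0, 0.17], [0, 69, -47, 0, 0.24], [0, 98, -67, 0, 0.31], [0, 128, -88, 0, 0.38], [0, 158, -108, 0, 0.45], [0, 188, -129, 0, 0.52], [0, 216, -148, 0, 0.59], [0, 241, -165, 0, 0.65], [0, 262, -180, 0, 0.69], [0, 277, -190, 0, 0.712]]

```text
t: 26.4
ee_pos: [515.2, 233.5, 169.0]
orientation: [3.141, 0.022, -0.002]
force: [0.1, 0.4, -1.0]
gripper_width: 0.753
finger_force: 39.3
```

hand_motion:
  deltas:
    - [[0, 8, -6, 0, 0], [0, 12, -9, 0, 0], [0, 13.5, -9.5, 0, 0], [0, 13.5, -9.5, 0, 0], [0, 13.5, -9.5, 0, 0], [0, 13.5, -9.5, 0, 0]]

```text
t: 26.9
ee_pos: [528.8, 238.6, 170.4]
orientation: [-3.141, -0.019, 0.0]
force: [0.1, 0.3, -2.7]
gripper_width: 0.748
finger_force: 39.3
```

```bash
python3 - <<'E'
from h import *
togo(518.7,246.9,32.2,-1.5577)
E
```

```text
tool shift [ -9.9  -8.4 138.2] turn -0.001 alt 3.14 yaw now -1.559 j7 -1.61 t 26.9 ee [528.8 238.6 170.4]
```

hand_motion:
  deltas:
    - [[0, -3, -3, 4, 0], [0, -7, -6, 16, 0], [0, -9.5, -8.5, 35, 0], [0, -9.5, -8.5, 58, 0], [0, -9.5, -8.5, 80, 0], [0, -9.5, -8.5, 98, 0], [0, -9.5, -8.5, 110, 0], [0, -9.5, -8.5, 116, 0], [0, -9.5, -8.5, 118, 0], [0, -9.5, -8.5, 118, 0], [0, -9.5, -8.5, 118, 0], [0, -9.5, -8.5, 118, 0]]

```text
t: 27.9
ee_pos: [519.9, 248.7, 53.3]
orientation: [-3.141, -0.022, -0.002]
force: [-0.1, 0.5, -1.7]
gripper_width: 0.748
finger_force: 39.3
```

```bash
python3 - <<'E'
from h import *
togo(518.7,246.9,32.2,-1.5577)
s=cam('side');t=cam('top')
S=s['img'][95:215,240:360,::-1];T=t['img'][205:325,130:250,::-1]
cv2.imwrite('pics/i.png',cv2.resize(np.hstack([S,T]),(800,400),interpolation=cv2.INTER_CUBIC))
E
```

```text
tool shift [-1.2  1.8 21. ] turn 0.001 alt -3.141 yaw now -1.557 j7 -1.51 t 27.9 ee [519.9 248.7  53.3]
```

View pics/i.png

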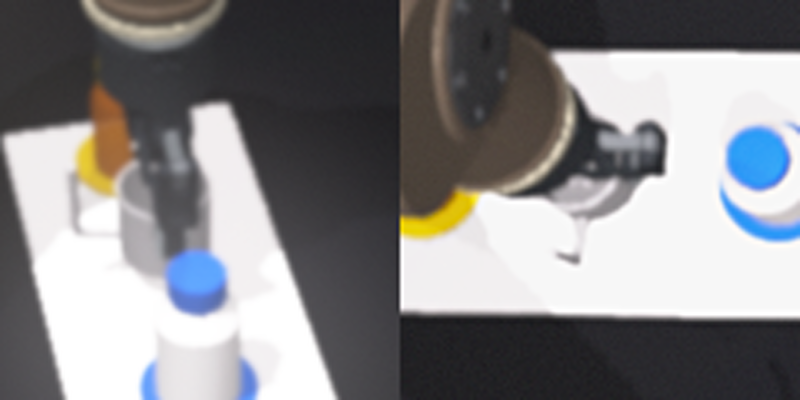

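The beaker is above the tray middle with its handle to the front (top (181,282), side tip (262.5,147.5)). Lower it gently.

hand_motion:
  deltas:
    - [[0, -1, 1.5, 5, 0], [0, -1, 1.5, 10, 0], [0, -1, 1.5, 14, 0], [0, -1, 1.5, 17, 0], [0, -1, 1.5, 19, 0], [0, -1, 1.5, 20, 0], [0, -1, 1.5, 20.5, 0], [0, -1, 1.5, 21, 0], [0, -1, 1.5, 21, 0], [0, -1, 1.5, 21, 0]]

```text
t: 28.83
ee_pos: [517.9, 246.8, 32.3]
orientation: [-3.141, -0.021, 0.001]
force: [-6.7, -1.7, 15.9]
gripper_width: 0.753
finger_force: 40.7
```

hand_motion:
  deltas:
    - [[0.8, 0, 0, 0, 0], [0.9, 0, 0, 0, 0], [1, 0, 0, 0, 0], [1, 0, 0, 0, 0], [1, 0, 0, -10, 0], [1, 0, 0, -35, 0], [1, 0, 0, -70, 0], [1, 0, 0, -100, 0], [1, 0, 0, -125, 0], [1, 0, 0, -140, 0], [1, 0, 0, -145, 0], [1, 0, 0, -145, 0]]

```text
t: 29.83
ee_pos: [518.9, 247.1, 177.7]
orientation: [-3.14, -0.022, -0.003]
force: [-0.8, -0.5, -0.1]
gripper_width: 0.997
finger_force: 0.0
```

```bash
python3 -c "
from h import *
togo(434.3,-251,170,np.radians(24))"
```

```text
tool shift [-91.4 496.9   6.8] turn 1.166 alt -1.976 yaw now -1.557 j7 -1.63 t 29.8 ee [518.9 247.1 177.7]
```

hand_motion:
  deltas:
    - [[1, -2, 10, 0, -0.12], [1, -6, 32, 0, -0.24], [1, -12, 64, 0, -0.36], [1, -18, 98, 0, -0.48], [1, -25, 134, 0, -0.6], [1, -32, 172, 0, -0.72], [1, -39, 210, 0, -0.84], [1, -46, 248, 0, -0.96], [1, -53, 286, 0, -1.08], [1, -60, 324, 0, -1.2], [1, -67, 362, 0, -1.32], [1, -74, 400, 0, -1.44]]

```text
t: 30.83
ee_pos: [449.7, -148.8, 175.2]
orientation: [-2.368, -2.062, 0.002]
force: [0.7, -0.2, -1.1]
gripper_width: 0.997
finger_force: 0.0
```

```bash
python3 -c "
from h import *
togo(434.3,-251,165,np.radians(24))"
```

```text
tool shift [-103.4   -1.1   10.2] turn -0.557 alt 2.585 yaw now -0.138 j7 0.31 t 30.8 ee [ 449.7 -148.8  175.2]
```

hand_motion:
  deltas:
    - [[1, -33, -1, 2, -0.12], [1, -60, -2, 4, -0.24], [1, -80, -3, 6, -0.36], [1, -92, -4, 8, -0.46], [1, -98, -4.5, 10, -0.536], [1, -98, -4.5, 10, -0.536], [1, -98, -4.5, 10, -0.536], [1, -98, -4.5, 10, -0.536], [1, -98, -4.5, 10, -0.536], [1, -98, -4.5, 10, -0.536]]

```text
t: 31.67
ee_pos: [432.9, -242.9, 166.2]
orientation: [-1.746, -2.612, -0.0]
force: [-0.1, -0.3, 0.8]
gripper_width: 0.998
finger_force: 0.0
```

```bash
python3 - <<'E'
from h import *
togo(434.3,-251,64,np.radians(24))
s=cam('side');t=cam('top')
S=s['img'][75:225,230:380,::-1];T=t['img'][185:335,100:250,::-1]
cv2.imwrite('pics/j.png',cv2.resize(np.hstack([S,T]),(800,400),interpolation=cv2.INTER_CUBIC))
for c,rr,col,z in((t,(225,235,252,270),"blue",114),(s,(285,160,320,200),"blue",114),(t,(100,235,136,270),"yellow",104),(s,(255,80,310,135),"yellow",104)):
    lo,hi=COL[col];m0=mask(c,lo,hi,rr);v=215 if col=="yellow" else np.percentile(c["hsv"][...,2][m0>0],90)*.9
    k=big(mask(c,(lo[0],lo[1],int(v)),hi,rr));print(col,plane(c,cv2.fitEllipse(k)[0],z),cv2.contourArea(k),cv2.boundingRect(k))
E
```

```text
tool shift [ -8.   -1.7 102.2] turn -0.027 alt 3.115 yaw now 0.392 j7 1.02 t 31.7 ee [ 432.9 -242.9  166.2]
blue [[519.91017123 130.70301161]] 215.5 (228, 243, 18, 18)Traceback (most recent call last):
  File "<stdin>", line 7, in <module>
    return _quantile_unchecked(
        a, q, axis, out, overwrite_input, method, keepdims, weights)
    return _ureduce(a,
                    func=_quantile_ureduce_func,
    ...<5 lines>...
                    overwrite_input=overwrite_input,
                    method=method)
    r = func(a, **kwargs)
    result = _quantile(arr,
                       quantiles=q,
    ...<2 lines>...
                       out=out,
                       weights=wgt)
    previous = arr[previous_indexes]
               ~~~^^^^^^^^^^^^^^^^^^
IndexError: index 0 is out of bounds for axis 0 with size 0
```

View pics/j.png

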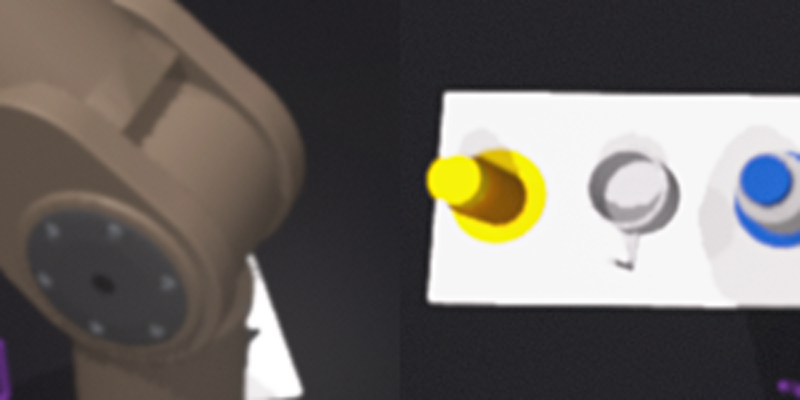

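The tray view from the top shows amber on the yellow pad, blue on the blue pad, and the large beaker between them with its handle to the front. Now I'll settle over the small beaker and get numbers on amber.

hand_motion:
  deltas:
    - [[1, 0, 0, 0, 0], [1, 0, 0, 0, 0], [1, 0, 0, 0, 0], [1, 0, 0, 0, 0], [1, 0, 0, 0, 0]]

```text
t: 32.18
ee_pos: [432.6, -243.8, 166.3]
orientation: [-1.746, -2.612, -0.0]
force: [-0.4, -0.5, -0.3]
gripper_width: 1.002
finger_force: 0.0
```

```bash
python3 - <<'E'
from h import *
togo(434.3,-251,64,np.radians(24))
t=cam('top')
m=mask(t,(20,150,215),(34,255,255),(100,235,136,270));k=big(m);print("amber",plane(t,cv2.fitEllipse(k)[0],104),cv2.contourArea(k),cv2.boundingRect(k))
# large beaker: bbox of grey on the white tray
g=t["hsv"][...,2][230:295,165:212]
for v in range(238,290,2):print(v,t["hsv"][v,168:208,2].tolist())
E
```

```text
tool shift [ -7.3  -1.2 102.3] turn -0.027 alt 3.115 yaw now 0.392 j7 1.02 t 32.2 ee [ 432.6 -243.8  166.3]
amber [[515.04266284 360.26557001]] 247.0 (111, 244, 19, 18)
238 [247, 247, 247, 247, 247, 247, 247, 247, 245, 242, 237, 235, 235, 235, 235, 235, 235, 235, 234, 234, 234, 234, 235, 235, 235, 235, 236, 238, 241, 245, 246, 247, 247, 247, 247, 247, 247, 247, 247, 247]
240 [247, 247, 247, 247, 247, 247, 247, 244, 238, 235, 236, 236, 235, 234, 234, 233, 231, 228, 228, 229, 228, 229, 231, 230, 231, 233, 234, 236, 235, 237, 242, 246, 247, 247, 247, 247, 247, 247, 247, 247]
242 [247, 247, 247, 247, 247, 247, 244, 239, 235, 232, 226, 213, 188, 168, 157, 156, 155, 152, 153, 155, 159, 170, 189, 207, 221, 228, 233, 234, 235, 234, 237, 242, 246, 247, 247, 247, 247, 247, 247, 247]
244 [247, 247, 247, 247, 247, 245, 239, 227, 201, 170, 149, 139, 133, 133, 132, 133, 132, 132, 133, 138, 142, 142, 144, 149, 161, 182, 210, 219, 221, 224, 229, 236, 243, 247, 
[... 3839 characters left out ...]
 247, 247, 247, 247, 247, 247, 247, 247, 247, 247, 247, 247, 247, 247, 247, 247, 247]
284 [247, 247, 247, 247, 247, 247, 247, 247, 247, 246, 245, 241, 222, 181, 146, 140, 140, 130, 138, 186, 238, 248, 247, 247, 247, 247, 247, 247, 247, 247, 247, 247, 247, 247, 247, 247, 247, 247, 247, 247]
286 [247, 247, 247, 247, 247, 247, 247, 247, 247, 247, 247, 247, 248, 249, 247, 244, 234, 213, 198, 223, 245, 248, 247, 247, 247, 247, 247, 247, 247, 247, 247, 247, 247, 247, 247, 247, 247, 247, 247, 247]
288 [247, 247, 247, 247, 247, 247, 247, 247, 247, 247, 247, 247, 247, 247, 247, 247, 248, 248, 248, 248, 247, 247, 247, 247, 247, 247, 247, 247, 247, 247, 247, 247, 247, 247, 247, 247, 247, 247, 247, 247]
```

hand_motion:
  deltas:
    - [[1, -3, -0.6, 0, -0.027], [1, -6, -1.2, 10, -0.027], [1, -7.3, -1.2, 30, -0.027], [1, -7.3, -1.2, 52, -0.027], [1, -7.3, -1.2, 52, -0.027], [1, -7.3, -1.2, 52, -0.027], [1, -7.3, -1.2, 52, -0.027]]

```text
t: 32.82
ee_pos: [434.4, -251.3, 114.7]
orientation: [1.711, 2.634, -0.0]
force: [-0.6, 0.1, -0.1]
gripper_width: 1.002
finger_force: 0.0
```

```bash
python3 - <<'E'
from h import *
togo(434.3,-251,64,np.radians(24))
t=cam('top')
for n,uv,z,off in(("y",(170.6,255.5),61,(0,-32)),("y",(204.6,258.5),6,(0,32)),("x",(184.5,242.3),61,(-32,0)),("x",(190,272.3),6,(32,0))):print(n,plane(t,uv,z)[0]+off)
V=255-t["hsv"][...,2].astype(float)
P=[]
for v in range(274,283):
    w=np.clip(V[v,183:192]-10,0,None);P.append(((w*np.arange(183,192)).sum()/w.sum(),v))
Q=plane(t,P,28);f=np.polyfit(Q[:,0],Q[:,1],1);print("arm axis dy/dx",f[0],"y at x=518.7",np.polyval(f,518.7),Q[[0,-1]])
E
```

```text
tool shift [ 0.3  0.1 50.7] turn -0.0 alt 3.141 yaw now 0.419 j7 1.11 t 32.8 ee [ 434.4 -251.3  114.7]
y [517.07721801 241.49518054]
y [520.79764212 248.00599866]
x [513.2729484 246.971041 ]
x [522.0610971  245.42617693]
arm axis dy/dx -0.010560445620921182 y at x=518.7 245.5844310606733 [[483.68345912 245.99337505]
 [466.78446438 246.73396484]]
```

The large beaker sits at ≈(519,246.5), with its handle to the front within about 1.5°. Grasp the small one.

hand_motion:
  deltas:
    - [[1, 0, 0, 12, 0], [1, 0, 0, 28, 0], [1, 0, 0, 41, 0], [1, 0, 0, 48, 0], [1, 0, 0, 50, 0], [1, 0, 0, 50, 0], [1, 0, 0, 50, 0]]

```text
t: 33.45
ee_pos: [434.8, -251.3, 65.0]
orientation: [1.71, 2.634, 0.0]
force: [-1.1, 0.0, 0.6]
gripper_width: 0.997
finger_force: 0.0
```

hand_motion:
  deltas:
    - [[0, 0, 0, 0, 0], [0, 0, 0, 0, 0], [0, 0, 0, 0, 0], [0, 0, 0, 0, 0], [0, 0, 0, 0, 0], [0, 0, 0, 0, 0], [0, 0, 0, 0, 0], [0, 0, 0, 0, 0]]
  force: 35

```text
t: 34.12
ee_pos: [434.6, -251.1, 64.8]
orientation: [1.71, 2.634, 0.001]
force: [-0.3, 0.2, 4.9]
gripper_width: 0.519
finger_force: 34.8
```

```bash
python3 -c "
from h import *
togo(434.3,-251,64,np.radians(24))"
```

```text
tool shift [ 0.2 -0.3  0.8] turn 0.0 alt -3.141 yaw now 0.419 j7 1.16 t 34.1 ee [ 434.6 -251.1   64.8]
```

hand_motion:
  deltas:
    - [[0, 0, 0, -4, 0], [0, 0, 0, -12, 0], [0, 0, 0, -28, 0], [0, 0, 0, -52, 0], [0, 0, 0, -80, 0], [0, 0, 0, -108, 0], [0, 0, 0, -128, 0], [0, 0, 0, -138, 0], [0, 0, 0, -142, 0], [0, 0, 0, -142, 0], [0, 0, 0, -142, 0], [0, 0, 0, -142, 0]]

```text
t: 35.12
ee_pos: [433.6, -250.5, 205.0]
orientation: [-1.709, -2.633, 0.001]
force: [0.5, -0.5, -0.4]
gripper_width: 0.512
finger_force: 35.8
```

```bash
python3 -c "
from h import *
togo(519,246.5,206,1.584)"
```

```text
tool shift [419.2 280.3  -0.8] turn -1.165 alt 1.977 yaw now 0.419 j7 1.02 t 35.1 ee [ 433.6 -250.5  205. ]
```

hand_motion:
  deltas:
    - [[0, 6, 4, 0, -0.06], [0, 19, 13, 0, -0.12], [0, 39, 26, 0, -0.18], [0, 63, 42, 0, -0.24], [0, 90, 60, 0, -0.3], [0, 117, 78, 0, -0.36], [0, 144, 96, 0, -0.42], [0, 171, 114, 0, -0.48], [0, 198, 132, 0, -0.54], [0, 225, 150, 0, -0.6], [0, 252, 168, 0, -0.66], [0, 279, 186, 0, -0.72]]

```text
t: 36.12
ee_pos: [489.8, 82.2, 205.5]
orientation: [-0.664, -3.069, 0.001]
force: [1.2, 0.2, -0.5]
gripper_width: 0.511
finger_force: 35.8
```

```bash
python3 -c "
from h import *
togo(519,246.5,206,1.584)"
```

```text
tool shift [ 41.3 161.7  -0.5] turn -0.44 alt 2.702 yaw now 1.144 j7 0.94 t 36.1 ee [489.8  82.2 205.5]
```

hand_motion:
  deltas:
    - [[0, 8, 32, 0, -0.06], [0, 16, 62, 0, -0.12], [0, 23, 89, 0, -0.18], [0, 29, 113, 0, -0.24], [0, 34, 132, 0, -0.3], [0, 38, 147, 0, -0.36], [0, 40, 156, 0, -0.42], [0, 41, 160, 0, -0.44], [0, 41, 160, 0, -0.44], [0, 41, 160, 0, -0.44], [0, 41, 160, 0, -0.44], [0, 41, 160, 0, -0.44]]

```text
t: 37.12
ee_pos: [520.3, 241.1, 206.2]
orientation: [0.01, -3.142, 0.001]
force: [0.2, -1.1, -1.6]
gripper_width: 0.516
finger_force: 35.8
```

Run:
```python
from h import *
togo(519,246.5,206,1.584)
```

```text
tool shift [1.3 5.4 0.2] turn -0.007 alt 3.135 yaw now 1.577 j7 1.08 t 37.1 ee [520.3 241.1 206.2]
```

hand_motion:
  deltas:
    - [[0, 0.7, 2, 0, -0.007], [0, 1.3, 5, 0, -0.007], [0, 1.3, 5, 0, -0.007], [0, 1.3, 5, 0, -0.007], [0, 1.3, 5, 0, -0.007], [0, 1.3, 5, 0, -0.007]]

```text
t: 37.62
ee_pos: [519.0, 247.0, 206.3]
orientation: [-0.024, 3.141, -0.0]
force: [-0.7, -0.1, -0.4]
gripper_width: 0.512
finger_force: 35.8
```

Run:
```python
from h import *
togo(519,246.5,74.8,1.584)
s=cam('side');t=cam('top')
# large rim near/base and the hanging small beaker in side view
S=s['img'][60:210,230:380,::-1];T=t['img'][185:335,100:250,::-1]
cv2.imwrite('pics/k.png',cv2.resize(np.hstack([S,T]),(800,400),interpolation=cv2.INTER_CUBIC))
# small beaker handle end expected location, projected, if gripped as planned
b=np.array([519,246.5,141]);print(proj(s,[b,b+[52,0,88],b+[0,0,0]]),proj(t,[b,b+[52,0,88]]))
```

```text
tool shift [  0.   -0.5 131.5] turn 0.002 alt -3.14 yaw now 1.586 j7 1.08 t 37.6 ee [519.  247.  206.3]
[[287.0156226  130.46054571]
 [311.04138035  93.34036834]
 [287.0156226  130.46054571]] [[172.99413449 248.21099701]
 [161.09386452 210.06447999]]
```

View pics/k.png

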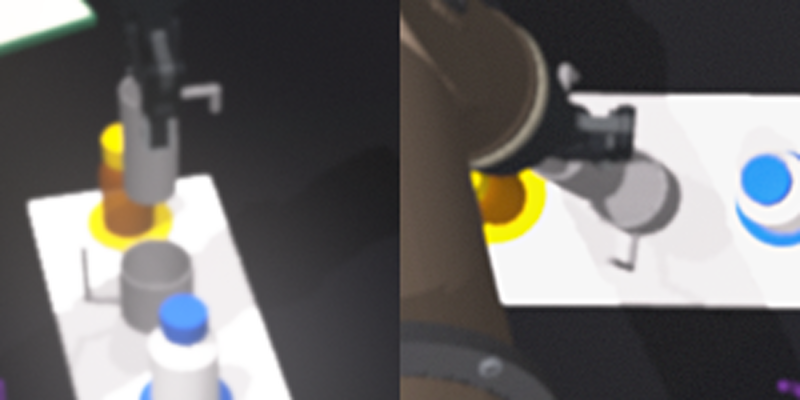

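The picture shows the small beaker hanging straight with its handle to the back, its end at side (311.4,93.7) against (311.0,93.3) predicted. The large beaker's rim is at side ≈(288.5,159.4), directly below.

hand_motion:
  deltas:
    - [[0, 0, 0, 5, 0], [0, 0, 0, 18, 0], [0, 0, 0, 36, 0], [0, 0, 0, 52, 0], [0, 0, 0, 60, 0], [0, 0, 0, 62, 0], [0, 0, 0, 62, 0], [0, 0, 0, 62, 0], [0, 0, 0, 62, 0]]

```text
t: 38.47
ee_pos: [519.6, 247.3, 145.2]
orientation: [-0.024, 3.14, 0.001]
force: [-0.5, 0.0, -1.2]
gripper_width: 0.51
finger_force: 35.8
```

Run:
```python
from h import *
togo(519,246.5,74.8,1.584)
s=cam('side');print(plane(s,(288.5,159.4),61),plane(s,(286.2,130.5),141.5-0))
```

```text
tool shift [ 0.7 -0.9 70.4] turn 0.002 alt -3.14 yaw now 1.586 j7 1.08 t 38.5 ee [519.6 247.3 145.2]
[[519.75569135 242.94157247]] [[517.1685335  246.14248949]]
```

hand_motion:
  deltas:
    - [[0, 0, 0, 6, 0], [0, 0, 0, 14, 0], [0, 0, 0, 22, 0], [0, 0, 0, 30, 0], [0, 0, 0, 38, 0], [0, 0, 0, 46, 0], [0, 0, 0, 53, 0], [0, 0, 0, 58, 0], [0, 0, 0, 61, 0], [0, 0, 0, 62, 0], [0, 0, 0, 62, 0], [0, 0, 0, 62, 0]]

```text
t: 39.52
ee_pos: [519.2, 247.2, 82.6]
orientation: [-0.024, 3.141, 0.0]
force: [0.3, -0.5, -1.3]
gripper_width: 0.513
finger_force: 35.8
```

hand_motion:
  deltas:
    - [[0, 0, 0, 3, 0], [0, 0, 0, 5, 0], [0, 0, 0, 6.5, 0], [0, 0, 0, 7.5, 0], [0, 0, 0, 8, 0], [0, 0, 0, 8, 0], [0, 0, 0, 8, 0]]

```text
t: 40.1
ee_pos: [519.1, 247.1, 74.8]
orientation: [-0.024, 3.141, 0.0]
force: [-1.9, -0.6, 6.1]
gripper_width: 0.519
finger_force: 36.3
```

Contact came exactly at the nested height. Release and retreat.

hand_motion:
  deltas:
    - [[0.55, 0, 0, 0, 0], [0.62, 0, 0, 0, 0], [0.75, 0, 0, 0, 0], [1, 0, 0, 0, 0], [1, 0, 0, 0, 0], [1, 0, 0, 0, 0], [1, 0, 0, -10, 0], [1, 0, 0, -35, 0], [1, 0, 0, -70, 0], [1, 0, 0, -105, 0], [1, 0, 0, -130, 0], [1, 0, 0, -140, 0]]

```text
t: 41.1
ee_pos: [520.6, 247.8, 219.3]
orientation: [-0.024, 3.136, 0.005]
force: [0.4, 0.9, -0.2]
gripper_width: 0.995
finger_force: 0.0
```

hand_motion:
  deltas:
    - [[1, 0, 0, -10, 0], [1, -5, -30, -10, 0], [1, -10, -70, -10, 0], [1, -20, -110, -10, 0], [1, -30, -150, -10, 0], [1, -40, -190, -10, 0], [1, -50, -230, -10, 0], [1, -60, -270, -10, 0], [1, -65, -310, -10, 0], [1, -70, -340, -10, 0], [1, -70, -350, -10, 0], [1, -70, -350, -10, 0]]

```text
t: 42.1
ee_pos: [593.4, -106.0, 223.4]
orientation: [0.015, -3.14, 0.003]
force: [-0.3, -0.0, -0.2]
gripper_width: 1.006
finger_force: 0.0
```

Run:
```python
from h import *
togo(519,246.5,215,1.584)
```

```text
tool shift [ 71.1 353.2   8. ] turn -0.004 alt 3.138 yaw now 1.58 j7 1.75 t 42.1 ee [ 593.4 -106.   223.4]
```

hand_motion:
  deltas:
    - [[1, 0, 0, 0, 0], [1, 0, 0, 0, 0], [1, 0, 0, 0, 0]]

```text
t: 42.35
ee_pos: [594.3, -99.3, 224.0]
orientation: [0.029, -3.141, -0.002]
force: [-0.3, 0.9, -0.4]
gripper_width: 1.001
finger_force: 0.0
```

Run:
```python
from h import *
t=cam('top');s=cam('side')
def cap(c,rr,lo,hi,z):
    m=mask(c,lo,hi,rr)
    if not m.any(): return "hidden"
    k=big(m);return np.round(plane(c,cv2.fitEllipse(k)[0],z)[0],1),cv2.contourArea(k)
print("amber",cap(t,(100,235,136,270),(20,150,215),(34,255,255),104),"blue",cap(t,(225,235,252,270),(98,120,190),(125,255,255),114))
print("green",cap(t,(495,240,530,275),*COL["green"],105))
V=255-t["hsv"][...,2].astype(float)
def line(v0,v1,u0,u1,z):
    P=[]
    for v in range(v0,v1):
        w=np.clip(V[v,u0:u1]-14,0,None)
        if w.sum()>20:P.append(((w*np.arange(u0,u1)).sum()/w.sum(),v))
    Q=plane(t,P,z);f=np.polyfit(Q[:,0],Q[:,1],1);print("dy/dx",f[0],"y@519",np.polyval(f,519),np.round(Q[[0,-1]],1))
line(274,283,183,192,28)
p=proj(t,[[519,247,105],[541,247,98],[571,247,98],[459,247,28]]);print(np.round(p,1))
u,v=p[1].astype(int);u2,v2=p[2].astype(int)
print(t["hsv"][v2-6:v+6:2,u2-14:u2+14:2,2])
r=(0,0,640,300);a=proj(s,[[519,247,105],[571,247,98]]);print(a,s["hsv"][int(a[1,1])-6:int(a[1,1])+8:2,int(a[1,0])-12:int(a[1,0])+14:2,2])
```

```text
amber (array([514.9, 360.2]), 254.0) blue (array([519.6, 130.4]), 221.0)
green (array([ 524.2, -409.3]), 294.0)
dy/dx -0.08543000026982475 y@519 241.82299290433332 [[483.7 244.2]
 [466.8 246.3]]
[[177.8 251.4]
 [179.6 241. ]
 [180.6 226.2]
 [185.7 285.7]]
[[228 228 224 220 212 195 191 188 181 149 143 167 177 176]
 [249 249 249 249 249 250 250 250 251 244 244 251 251 251]
 [247 247 247 247 247 247 247 247 248 243 247 247 247 247]
 [247 247 247 247 247 247 247 246 236 237 248 247 247 247]
 [247 247 247 247 247 247 247 244 224 186 249 247 247 247]
 [247 247 247 247 247 247 247 243 223 207 249 247 247 247]
 [247 247 247 247 247 247 246 242 228 239 245 247 247 247]
 [247 247 247 247 247 245 240 241 226 241 242 245 247 247]
 [247 247 247 247 245 241 236 241 228 241 241 241 243 244]
 [247 247 247 247 242 241 236 241 228 241 241 241 241 242]
 [247 247 247 247 242 242 235 238 209 204 205 222 239 239]
 [247 247 247 248 244 244 233 231 218 165 119 130 195 232]
 [247 247 248 248 216 177 169 180 185 224 191 113 116 152]
 [247 248 248 186 145 144 146 146 141 162 222 173 153 161]]
[[287.35947137 143.1958237 ]
 [310.60403063 142.36911722]] [[245 254 255 255 255 255 254 192  73  68  67  66  66]
 [249 254 255 255 255 255 255 242  95  69  68  67  66]
 [254 255 255 255 255 254 254 252 141  71  69  68  67]
 [254 253 253 252 251 247 246 252 206  80  70  69  68]
 [239 240 240 239 241 230 207 252 246 108  71  70  69]
 [251 254 254 254 255 250 205 253 254 167  74  73  72]
 [254 255 255 255 255 253 219 253 255 222  85  72  71]]
```

Run:
```python
from h import *
t=cam('top');V=t["hsv"][...,2]
for v in (258,262,276,280,282,284,286):print(v,V[v,168:208].tolist())
print([(v,int(np.argmin(V[v,174:190]))+174,int(V[v,174:190].min())) for v in range(220,242,2)])
```

```text
258 [249, 250, 229, 170, 128, 113, 108, 109, 108, 107, 105, 105, 121, 153, 170, 176, 194, 223, 232, 220, 175, 145, 139, 138, 137, 135, 134, 131, 134, 173, 211, 197, 154, 131, 124, 123, 163, 238, 251, 248]
262 [247, 247, 247, 242, 226, 211, 208, 215, 219, 220, 225, 224, 225, 228, 227, 210, 183, 157, 145, 142, 145, 145, 144, 142, 140, 132, 135, 166, 208, 212, 178, 146, 137, 135, 132, 146, 221, 252, 249, 247]
276 [247, 247, 247, 247, 247, 247, 247, 247, 247, 247, 247, 247, 247, 247, 247, 247, 244, 237, 236, 236, 229, 239, 248, 248, 247, 247, 247, 247, 247, 247, 247, 247, 247, 247, 247, 247, 247, 247, 247, 247]
280 [247, 247, 247, 247, 247, 247, 247, 247, 247, 247, 247, 247, 248, 248, 248, 248, 248, 243, 235, 232, 238, 248, 248, 247, 247, 247, 247, 247, 247, 247, 247, 247, 247, 247, 247, 247, 247, 247, 247, 247]
282 [247, 247, 247, 247, 247, 247, 247, 247, 247, 246, 244, 240, 228, 215, 228, 245, 248, 234, 222, 225, 239, 248, 248, 247, 247, 247, 247, 247, 247, 247, 247, 247, 247, 247, 247, 247, 247, 247, 247, 247]
284 [247, 247, 247, 247, 247, 247, 247, 247, 247, 247, 247, 246, 233, 196, 160, 151, 151, 141, 150, 205, 244, 249, 248, 247, 247, 247, 247, 247, 247, 247, 247, 247, 247, 247, 247, 247, 247, 247, 247, 247]
286 [247, 247, 247, 247, 247, 247, 247, 247, 247, 247, 247, 248, 249, 250, 250, 249, 243, 225, 215, 234, 248, 248, 247, 247, 247, 247, 247, 247, 247, 247, 247, 247, 247, 247, 247, 247, 247, 247, 247, 247]
[(220, 186, 142), (222, 185, 242), (224, 184, 243), (226, 183, 231), (228, 183, 183), (230, 183, 199), (232, 182, 228), (234, 182, 226), (236, 182, 228), (238, 182, 227), (240, 185, 202)]
```

```bash
python3 -c "
from plant import env
print(env.finish_job())"
```

```text
the job is handed in; nothing more can be done
None
```

I handed the job in at about 42 s; no verdict came back. By the last camera checks both bottles stand on their pads (amber 2–3 mm off centre), the large beaker's handle points to the front, and the small beaker is nested with its handle to the back. I never touched the green-capped bottle, the ring or the dish; only the green bottle's position was re-measured.

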